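Refit the print station's guard in its interlock switch

TASK

Refit the guard of the printing station: lift the small guard with the yellow grip out of its grey parking block and put its steel tongue straight down into the slot of the yellow interlock switch, fully home, keeping hold of it until it is in; then let go. Leave the guard with the blue grip, which belongs to another machine, parked where it is.

Things in the scene. Friction and masses are not known exactly. Their poses are not given: they have to be found in the camera images.
- guard_yellow: Upright guard, 130 mm high, 200 g. Origin: middle of tongue's lower end; z up. Flat steel tongue 30 (own y) x 5 (x), 40 long; above it black shoulder 36 (x) x 60 (y), z 40-52; clear panel 90 (y) x 5 (x) to z 104; yellow grip bar 20 (x) x 70 (y), z 104-130. Starts parked tongue down in a loose slot (11 x 36) of a fixed grey block 45 high, origin 5 above the table; lift straight up.
- guard_blue: Bystander guard with blue grip bar and bluish panel: same shape, sizes, origin and axes as the yellow one, parked the same way in its own grey block (both blocks 70 x 100 mm, 45 high). Which guard is in which place changes.
- slot_mouth (a point): Middle of slot mouth on the level top of the yellow interlock switch (60 x 85 mm), 65 above the table; z up, slot long along y. Mouth 25 (x) x 50 (y) funnels at 45 degrees to a slot 11 x 36, 45 deep. Home: shoulder on switch top, tongue end 40 below this point; no latch, no force, either way round. Towards +x on the same fixed base: a black cup 86 high at 105, a beige block 124 high at 180.
Mind the look-alikes: they are no part of the job. Leave any green look-alike of the guard_yellow alone.

How it is judged:
On the way, in this order (a step that is already met when the one before it is completed fails the run):
1. the yellow guard is lifted clear of its parking block (tongue's end more than 55 mm above the work surface) (height (world z) of guard_yellow above 0.055 m), for 0.1 s.
2. the tongue is at least 25 mm deep in the switch slot while the fingers still hold the guard (z of guard_yellow in the frame of slot_mouth below -0.025 m and horizontal distance between guard_yellow and slot_mouth below 0.012 m and contact force between the fingers and guard_yellow above 0.5 N), for 0.05 s.
At the end, for the whole second after the job is handed in: The yellow guard stands at rest in the switch, tongue at least 32 mm deep (40 is home), within 12 mm of the slot's centre, upright within 10 degrees, in line with the slot within 15 degrees either way round; the blue guard is still parked upright within 20 mm of its start (z of guard_yellow in the frame of slot_mouth below -0.032 m and horizontal distance between guard_yellow and slot_mouth below 0.012 m and angle between each of guard_yellow, guard_blue's own z axis and vertical below 0.175 rad and angle between the y axis of guard_yellow and the y axis of slot_mouth, either way round below 0.26 rad and linear speed of guard_yellow below 0.02 m/s and distance of guard_blue from where it was at the start of the episode below 0.02 m); the robot touches nothing.
It fails at once if the blue guard is pulled from its parking block or displaced by more than 30 mm (distance of guard_blue from where it was at the start of the episode above 0.03 m).
It also fails if it takes over 38 s, if anything falls off the work surface, if the arm or the gripper's body presses on something with over 40 N, if the wrist force passes 120 N, or if a joint passes its speed limit or range.

ROBOT

A 6-joint arm with a two-finger parallel gripper is mounted at the origin on the work surface. World frame = base frame: x ahead of the robot, y to its left, z up, the work surface at z = 0. Lengths are in m, angles in rad, forces in N, time in s.
With the tool pointing down it reaches from about 0.3 to 0.85 m from the base axis. Payload 4.2 kg.
Tool frame: the origin (TCP) lies midway between the tips of the shut fingers; the grasp point (between the pads) lies arm.grip_point_offset behind it (arm.grip_point_offset is the distance from the TCP to the grasp point, in m); z points along the fingers, x is the direction in which the jaws open and shut, and the axes are right-handed (so a half turn about z gives the same grasp; the last joint's range is limited). The gripper opens to 91 mm and grips with 3 to 60 N. Pads are 32 mm wide; open, the fingers measure 118 mm over their backs; the gripper's body (76 mm by 178 mm) begins 60 mm behind the grasp point.
Start: joints at [1.122, 0.32, 1.565, -0, 1.257, -0.02], TCP at [0.239, 0.523, 0.214] pointing down, gripper open.
Joint ranges: [-3.11, 3.11], [-0.84, 2.01], [0.21, 2.61], [-1.34, 4.49], [0.05, 2.63], [-2.56, 2.56]. Speed limits (rad/s): [2.57, 2.57, 3.14, 3.14, 3.14, 3.14].

INTERFACE

Orientations are given as a unit quaternion [x, y, z, w].
In Python, from bench import arm gives the robot as it stands.
- The arm moves only by the tool send_rows, never from a script. Its argument "targets" is one flat list of numbers, 5 for each row, row after row: the shift along the world's x, y, z in m, then the turn about the world's z in degrees, then the finger opening in m, from 0 to 0.0912. In form: [dx, dy, dz, turn, hand, dx, dy, dz, turn, hand, ...]. A call has 1 to 12 rows; each row shifts and turns the commanded pose from where the row before left it; what a row does not reach is not made up. A row lasts 1/12 s, in which the tool goes at most 41.7 mm and 7.16 degrees, less where a joint would pass 70% of its speed; a pose out of reach is approached as far as the arm can. A call with a gripper value outside its range is refused whole. The fingers move at their own pace and stop on an object; "newtons" is the grip in N (left out, the last holds). Time passes only in rows, so rows that do not move let the fingers close. It gives the time, the measured TCP pose, the force and the opening at its end, in the units of the state.
- arm.sense(): the state, without advancing time (a new reading comes with each control period).
- arm.camera(name): name is "side" or "top"; returns a dict with "image" (400x640x3 uint8, red, green, blue), "depth" (400x640 float32, m along the optical axis (not along the pixel's ray), 0 where there is no reading), "camera_matrix" (3x3 intrinsics, pixels), "R" (3x3) and "t" (3): a world point X has camera coordinates R X + t. Camera axes: x right, y down, z forward; pixel columns grow to the right and rows downward; lengths in m; the calibration is good to about 2 mm. A picture is of the moment at which its call begins.
- arm.hand_in(): hands the job in, once; it reports no verdict.
The state is a dict: "t": time; "q": joint angles; "joint_velocities": joint speeds; "tau": joint torques, N m; "eef_pos": TCP position; "eef_rot": TCP orientation; "ft_force": force on the tool from outside, world axes, zero at the start; "wrist_torque": the same for the moment, N m; "gripper_width": finger opening in m.
Only numpy, scipy, OpenCV 4.12 (cv2) and the standard library are available. Lean on these libraries where they do the work, as an engineer would, in place of code of your own. Each camera call takes 0.05 s, during which the arm holds its last target. There are 200 camera calls.

## Working session

There is one attempt and no reset: what is moved stays moved. The work goes in short steps, Python scripts to look and compute and a tool call to move; the robot and the scene stay as the last step left them, time stands still between calls to the robot, and variables do not carry over. Pictures are saved under pics/ and viewed, about 8 in all and at most 12, crops included, and the job is handed in when it is done.

Besides the shell and the picture viewer there is one more tool, called after "Call:" in YAML: its name, and indented under it one key for each argument. send_rows: Moves the arm, as the interface text tells. Its arguments: {"type":"object","properties":{"targets":{"type":"array","items":{"type":"number"}},"newtons":{"type":"number"}},"required":["targets"]}

```bash
mkdir -p pics; ls; python3 - <<'E'
from bench import arm
import cv2,numpy as np
print(arm.grip_point_offset, arm.sense()['eef_rot'])
for n in('top','side'):
    c=arm.camera(n); np.savez(f'{n}0.npz',**c)
    cv2.imwrite(f'pics/{n}0.png',c['image'][:,:,::-1])
    print(n,c['camera_matrix'].tolist(),c['R'].round(3).tolist(),(-c['R'].T@c['t']).round(3))
E
```

```text
pics
0.0188 [ 8.41359277e-01  5.40475508e-01 -7.53229617e-04  4.74655070e-04]
top [[382.10294558577016, 0.0, 324.6105075329533], [0.0, 382.10294558577016, 197.84981434379736], [0.0, 0.0, 1.0]] [[-0.018, -0.999, 0.035], [-0.981, 0.011, -0.195], [0.194, -0.038, -0.98]] [ 0.299 -0.055  0.9  ]
side [[420.4182905603696, 0.0, 313.56306546561166], [0.0, 420.4182905603696, 200.97577870643013], [0.0, 0.0, 1.0]] [[0.786, -0.617, 0.025], [-0.28, -0.391, -0.877], [0.551, 0.683, -0.48]] [-0.041 -0.692  0.491]
```

View pics/top0.png

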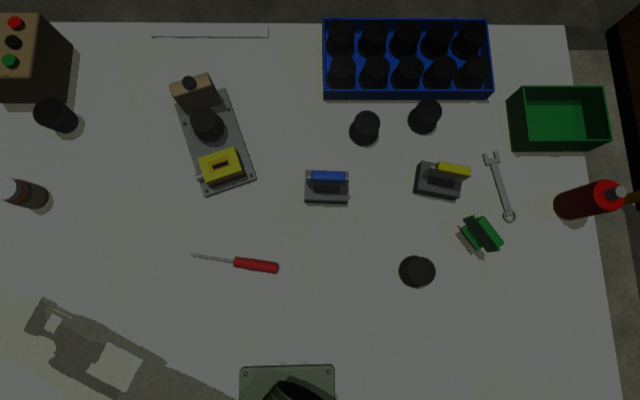

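View pics/side0.png

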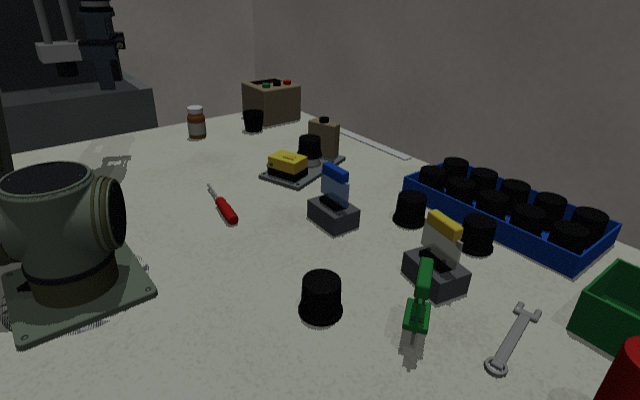

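The top view shows these yellow, blue and green candidates:
- Yellow grip on a grey block, about (452,170). It has a clear panel and sits in a parking block, so it fits guard_yellow.
- Blue-gripped guard, (328,176): the bystander.
- Green look-alike, (482,233): leave alone.
- Yellow switch with a dark slot, (221,166). The cup (207,122) and beige block (195,90) are on its base in its +x direction.

Next I'll measure the guard and the switch, and crop around both to confirm.

```bash
cat > h.py <<'E'
import cv2,numpy as np
def pts(c):
    """World point of every pixel, from the depth."""
    v,u=np.mgrid[:400,:640]; d=c['depth']
    r=np.stack([u,v,np.ones_like(u)],-1)@np.linalg.inv(c['camera_matrix']).T
    return (r*d[...,None]-c['t'])@c['R']
def onplane(c,uv,z):
    r=np.c_[np.asarray(uv,float),np.ones(len(uv))]@np.linalg.inv(c['camera_matrix']).T@c['R']
    o=-c['R'].T@c['t']; return o+r*((z-o[2])/r[:,2])[:,None]
def yellow(c):
    h=cv2.cvtColor(c['image'],cv2.COLOR_RGB2HSV)
    return cv2.inRange(h,(20,130,50),(35,255,255))>0
def rect(P):
    (cx,cy),(w,h),a=cv2.minAreaRect((P[:,:2]*1000).astype(np.float32))
    b=cv2.boxPoints(((cx,cy),(w,h),a)); e=[b[1]-b[0],b[2]-b[1]]; l=max(e,key=np.linalg.norm)
    return np.round([cx,cy],1),np.round(sorted([w,h]),1),round(np.degrees(np.arctan2(l[1],l[0]))%180,1)
E
python3 - <<'E'
from h import *
for n in('top','side'):
    c=dict(np.load(f'{n}0.npz')); P=pts(c); m=yellow(c)
    k,L,st,ce=cv2.connectedComponentsWithStats(m.astype(np.uint8))
    for i in range(1,k):
        if st[i,4]<60: continue
        Q=P[L==i]; zt=np.percentile(Q[:,2],97); T=(L==i)&(P[...,2]>zt-.006)
        print(n,ce[i].round(),st[i,4],'ztop',zt.round(4),'top face',rect(P[T]),T.sum())
        if n=='top':
          # brightest face by plane cast
          cs,hi=cv2.findContours((L==i).astype(np.uint8),cv2.RETR_CCOMP,cv2.CHAIN_APPROX_NONE)
          for q,hh in zip(cs,hi[0]):
            if len(q)>8: print('  contour hole' if hh[3]>=0 else '  outer',rect(onplane(c,q[:,0],.065 if zt<.1 else .135)))
t=cv2.imread('pics/top0.png')
a=[cv2.resize(t[y-45:y+45,x-45:x+45],(400,400),interpolation=cv2.INTER_CUBIC) for x,y in((452,175),(221,166))]
cv2.imwrite('pics/crop0.png',cv2.convertScaleAbs(np.hstack(a),alpha=1.5))
E
```

```text
top [219. 164.] 955 ztop 0.0676 top face (array([425.9,  75.8]), array([ 92.5, 353.2]), np.float32(31.1)) 816
  outer (array([544. , 147.1]), array([61.5, 86.4]), np.float32(109.3))
  contour hole (array([542.8, 146.3]), array([13.4, 37.7]), np.float32(109.1))
top [454. 168.] 291 ztop 0.1373 top face (array([ 424. , -211.9]), array([ 55.2, 397.6]), np.float32(120.7)) 261
  outer (array([ 510.2, -357.4]), array([19.5, 68.7]), np.float32(77.8))
side [288. 162.] 683 ztop 0.0665 top face (array([ 242.7, -243.5]), array([ 101.6, 1056.9]), np.float32(52.2)) 301
side [445. 225.] 654 ztop 0.136 top face (array([ 252.7, -532.2]), array([ 58.6, 666.2]), np.float32(33.7)) 298
```

View pics/crop0.png

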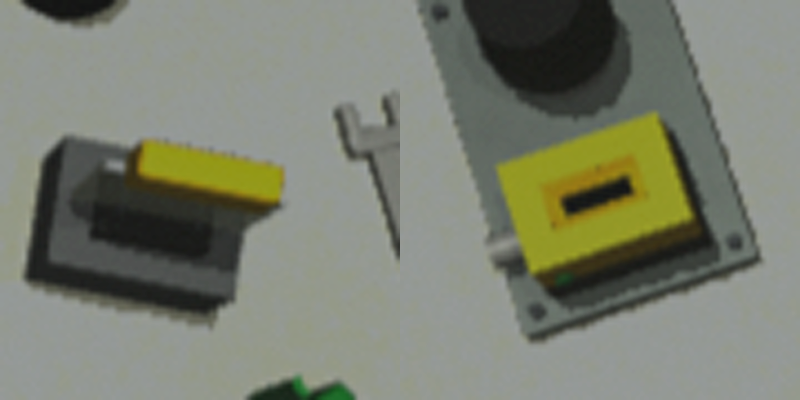

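The crop confirms it. The yellow-gripped guard stands in its grey block with its bar at world (510,-357) mm, long axis 78°. The switch slot is at about (544.5,147.5) mm, long axis 109°. For the approach I need a -77.6° turn for the jaws to close across the bar.

Call:
send_rows:
  targets: [0.0113,-0.0367,0,-3.23,0.06,0.0113,-0.0367,0,-3.23,0.06,0.0113,-0.0367,0,-3.23,0.06,0.0113,-0.0367,0,-3.23,0.06,0.0113,-0.0367,0,-3.23,0.06,0.0113,-0.0367,0,-3.23,0.06,0.0113,-0.0367,0,-3.23,0.06,0.0113,-0.0367,0,-3.23,0.06,0.0113,-0.0367,0,-3.23,0.06,0.0113,-0.0367,0,-3.23,0.06,0.0113,-0.0367,0,-3.23,0.06,0.0113,-0.0367,0,-3.23,0.06]
  newtons: 30

```text
t: 1.1
eef_pos: [0.3745, 0.0807, 0.2139]
eef_rot: [0.973, 0.229, 0.0, -0.0]
ft_force: [1.0, -0.1, -0.3]
gripper_width: 0.0601
```

Call:
send_rows:
  targets: [0.0113,-0.0367,0,-3.23,0.06,0.0113,-0.0367,0,-3.23,0.06,0.0113,-0.0367,0,-3.23,0.06,0.0113,-0.0367,0,-3.23,0.06,0.0113,-0.0367,0,-3.23,0.06,0.0113,-0.0367,0,-3.23,0.06,0.0113,-0.0367,0,-3.23,0.06,0.0113,-0.0367,0,-3.23,0.06,0.0113,-0.0367,0,-3.23,0.06,0.0113,-0.0367,0,-3.23,0.06,0.0113,-0.0367,0,-3.23,0.06,0.0113,-0.0367,0,-3.23,0.06]

```text
t: 2.1
eef_pos: [0.5102, -0.3596, 0.2134]
eef_rot: [0.994, -0.107, -0.0, -0.0]
ft_force: [1.4, 0.8, -0.2]
gripper_width: 0.0604
```

Call:
send_rows:
  targets: [0,0,0,0,0.06,0,0,0,0,0.06]

```text
t: 2.27
eef_pos: [0.51, -0.3592, 0.2124]
eef_rot: [0.994, -0.106, -0.001, -0.001]
ft_force: [0.0, 0.5, -0.5]
gripper_width: 0.06
```

Call:
send_rows:
  targets: [0,0.001,-0.03,0,0.06,0,0.001,-0.03,0,0.06,0,0,0,0,0.06]

```text
t: 2.52
eef_pos: [0.5066, -0.3519, 0.1483]
eef_rot: [0.994, -0.105, -0.005, -0.003]
ft_force: [-0.8, 0.5, -1.8]
gripper_width: 0.0598
```

```bash
python3 - <<'E'
from bench import arm
import cv2,numpy as np
a=[]
for n,(x,y) in(('top',(452,175)),('side',(440,215))):
    i=arm.camera(n)['image'][:,:,::-1]; a.append(cv2.resize(i[y-65:y+65,x-65:x+65],(400,400),interpolation=cv2.INTER_CUBIC))
cv2.imwrite('pics/pre.png',cv2.convertScaleAbs(np.hstack(a),alpha=1.5))
E
```

```text
(no output)
```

View pics/pre.png

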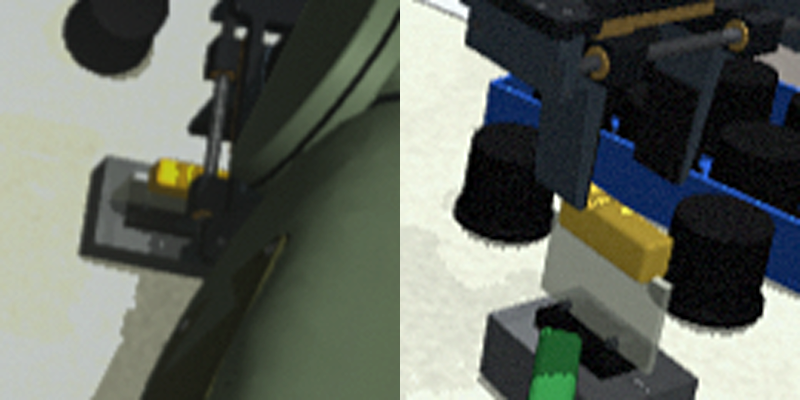

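Both fingers sit over the bar, with crop positions about (575,130) and (680,130) for the fingers and (615,235) for the bar. I'll check the side-view bar position by number before descending.

```bash
python3 - <<'E'
from bench import arm
from h import *
s=arm.sense(); print(s['t'],s['eef_pos'],s['eef_rot'],s['ft_force'])
c=dict(np.load('side0.npz')); m=yellow(c)
v,u=np.nonzero(m); k=(u>400); uv=np.c_[u,v][k]
# centroid of bar silhouette -> its centre height .122
print('side bar centre',onplane(c,[(uv.min(0)+uv.max(0))/2,uv.mean(0)],.122).round(4))
v,u=np.nonzero(m); k=(u<400)&(u>250); uv=np.c_[u,v][k]; h=cv2.cvtColor(c['image'],cv2.COLOR_RGB2HSV)
c=dict(np.load('top0.npz')); m=yellow(c); v,u=np.nonzero(m); k=(u>400); uv=np.c_[u,v][k]
print('top bar centre',onplane(c,[(uv.min(0)+uv.max(0))/2,uv.mean(0)],.133).round(4))
E
```

```text
2.6167 [ 0.50967423 -0.35436444  0.15370724] [ 9.94508181e-01 -1.04650855e-01 -1.06445928e-03 -7.36445145e-04] [ 0.25937918 -0.48573242  0.97827648]
side bar centre [[ 0.5109 -0.3622  0.122 ]
 [ 0.5105 -0.362   0.122 ]]
top bar centre [[ 0.5106 -0.3587  0.133 ]
 [ 0.5107 -0.3581  0.133 ]]
```

Call:
send_rows:
  targets: [0.001,-0.004,-0.016,0,0.06,0,0,-0.016,0,0.06,0,0,-0.015,0,0.06,0,0,0,0,0.06,0,0,0,0,0.06]

```text
t: 3.03
eef_pos: [0.5119, -0.3598, 0.1086]
eef_rot: [0.994, -0.105, 0.001, 0.0]
ft_force: [0.8, -0.6, 1.1]
gripper_width: 0.06
```

Call:
send_rows:
  targets: [0,0,0,0,0.01,0,0,0,0,0.01,0,0,0,0,0.01,0,0,0,0,0.01,0,0,0,0,0.01,0,0,0,0,0.01,0,0,0,0,0.01,0,0,0,0,0.01]
  newtons: 35

```text
t: 3.7
eef_pos: [0.5114, -0.3599, 0.1071]
eef_rot: [0.994, -0.105, 0.0, 0.0]
ft_force: [0.0, -0.6, 1.5]
gripper_width: 0.0197
```

Width is 19.7 mm, so the bar is held. Lifting straight up.

Call:
send_rows:
  targets: [0,0,0.006,0,0.01,0,0,0.01,0,0.01,0,0,0.012,0,0.01,0,0,0.012,0,0.01,0,0,0.012,0,0.01,0,0,0.012,0,0.01,0,0,0.012,0,0.01,0,0,0.012,0,0.01,0,0,0.012,0,0.01,0,0,0.012,0,0.01,0,0,0.01,0,0.01,0,0,0.006,0,0.01]

```text
t: 4.7
eef_pos: [0.5115, -0.3601, 0.2368]
eef_rot: [0.994, -0.105, 0.001, 0.001]
ft_force: [0.2, 0.0, -3.1]
gripper_width: 0.0197
```

Call:
send_rows:
  targets: [0,0,0.01,0,0.01,0,0,0.01,0,0.01,0,0,0.01,0,0.01,0,0,0,0,0.01,0,0,0,0,0.01]

```text
t: 5.12
eef_pos: [0.5115, -0.36, 0.2657]
eef_rot: [0.994, -0.105, 0.001, 0.0]
ft_force: [-0.3, -0.5, -2.5]
gripper_width: 0.0198
```

```bash
python3 - <<'E'
from bench import arm
import cv2,numpy as np
c=arm.camera('side'); np.savez('side1.npz',**c); s=arm.sense(); print(s['eef_pos'],s['gripper_width'])
p=c['camera_matrix']@(c['R']@s['eef_pos']+c['t']); x,y=(p[:2]/p[2]).astype(int); print(x,y)
i=c['image'][:,:,::-1]; x0,y0=max(x-70,0),max(y-60,0)
cv2.imwrite('pics/lift.png',cv2.convertScaleAbs(cv2.resize(i[y0:y0+150,x0:x0+150],(600,600),interpolation=cv2.INTER_CUBIC),alpha=1.5)); print(x0,y0)
E
```

```text
[ 0.51118238 -0.35979346  0.26485151] 0.01959991457361288
460 144
390 84
```

View pics/lift.png

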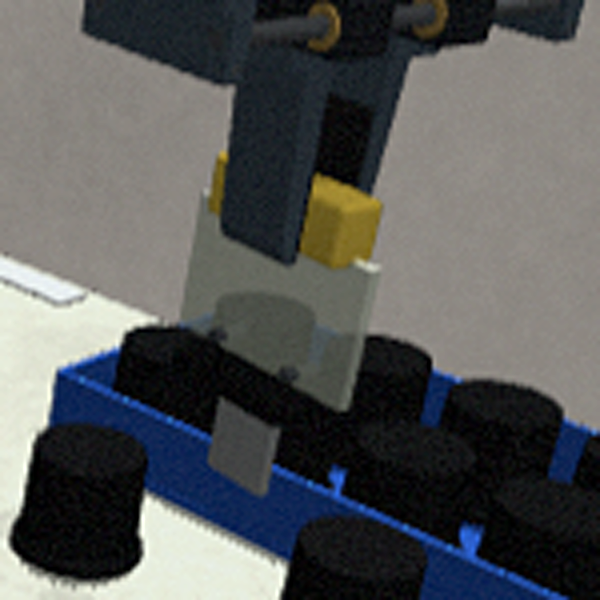

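The guard hangs upright in the fingers. The tongue's lower edge runs from about (210,460) to (267,495) in the crop.

Call:
send_rows:
  targets: [0.0021,0.0317,0,1.96,0.01,0.0021,0.0317,0,1.96,0.01,0.0021,0.0317,0,1.96,0.01,0.0021,0.0317,0,1.96,0.01,0.0021,0.0317,0,1.96,0.01,0.0021,0.0317,0,1.96,0.01,0.0021,0.0317,0,1.96,0.01,0.0021,0.0317,0,1.96,0.01]

```text
t: 5.83
eef_pos: [0.5275, -0.1046, 0.2642]
eef_rot: [0.999, 0.032, -0.001, -0.0]
ft_force: [0.5, 0.2, -2.4]
gripper_width: 0.0199
```

Call:
send_rows:
  targets: [0.0021,0.0317,0,1.96,0.01,0.0021,0.0317,0,1.96,0.01,0.0021,0.0317,0,1.96,0.01,0.0021,0.0317,0,1.96,0.01,0.0021,0.0317,0,1.96,0.01,0.0021,0.0317,0,1.96,0.01,0.0021,0.0317,0,1.96,0.01,0.0021,0.0317,0,1.96,0.01,0,0,0,0,0.01,0,0,0,0,0.01]

```text
t: 6.67
eef_pos: [0.5444, 0.1486, 0.2639]
eef_rot: [0.986, 0.169, -0.001, 0.0]
ft_force: [0.1, 0.7, -3.4]
gripper_width: 0.0202
```

```bash
python3 - <<'E'
from bench import arm
from h import *
c=dict(np.load('side1.npz'))
print('tongue edge in lift view',onplane(c,[[390+210/4,84+460/4],[390+267/4,84+495/4]],.163).round(4))
s=arm.sense(); print(s['eef_pos'],2*np.degrees(np.arctan2(s['eef_rot'][1],s['eef_rot'][0])))
c=arm.camera('side'); np.savez('side2.npz',**c)
p=c['camera_matrix']@(c['R']@s['eef_pos']+c['t']); x,y=(p[:2]/p[2]).astype(int)
x0,y0=max(x-60,0),max(y-30,0); print(x0,y0)
cv2.imwrite('pics/over.png',cv2.convertScaleAbs(cv2.resize(c['image'][y0:y0+120,x0:x0+120,::-1],(600,600),interpolation=cv2.INTER_CUBIC),alpha=1.5))
E
```

```text
tongue edge in lift view [[ 0.5151 -0.3455  0.163 ]
 [ 0.5092 -0.3775  0.163 ]]
[0.54436674 0.14861683 0.26394346] 19.429290167273347
226 48
```

View pics/over.png

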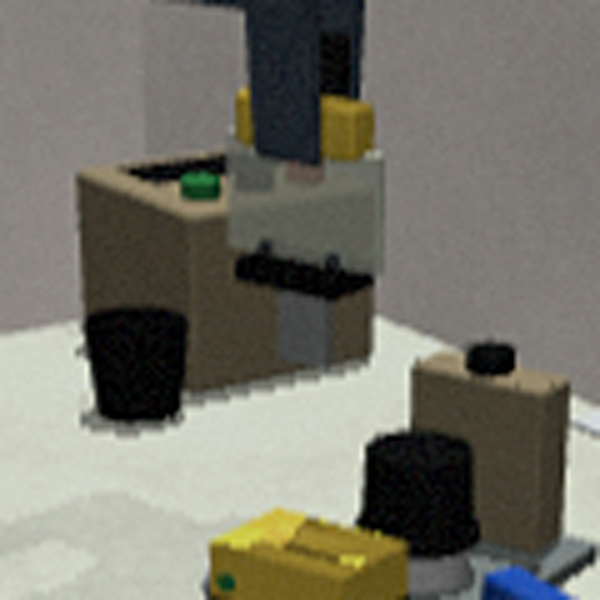

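The guard is above and upright, tongue end at about (303,365) in the crop and slot at about (330,540). I'll lower it to about 2 cm above the mouth and compare tongue and slot in the same view.

Call:
send_rows:
  targets: [0,0,-0.015,0,0.01,0,0,-0.015,0,0.01,0,0,-0.015,0,0.01,0,0,-0.015,0,0.01,0,0,-0.015,0,0.01,0,0,0,0,0.01,0,0,0,0,0.01,0,0,0,0,0.01]

```text
t: 7.38
eef_pos: [0.5455, 0.1467, 0.1909]
eef_rot: [0.986, 0.167, 0.001, 0.0]
ft_force: [0.2, 0.2, -2.6]
gripper_width: 0.0197
```

```bash
python3 - <<'E'
from bench import arm
from h import *
s=arm.sense(); print(s['eef_pos'])
a=[]
for n,(x,y) in(('side',(288,150)),('top',(221,160))):
    c=arm.camera(n); np.savez(n+'3.npz',**c); x0,y0=x-40,y-40; print(n,x0,y0)
    a.append(cv2.resize(c['image'][y0:y0+80,x0:x0+80,::-1],(400,400),interpolation=cv2.INTER_CUBIC))
cv2.imwrite('pics/near.png',cv2.convertScaleAbs(np.hstack(a),alpha=1.6))
E
```

```text
[0.54545875 0.14666961 0.19086225]
side 248 110
top 181 120
```

View pics/near.png

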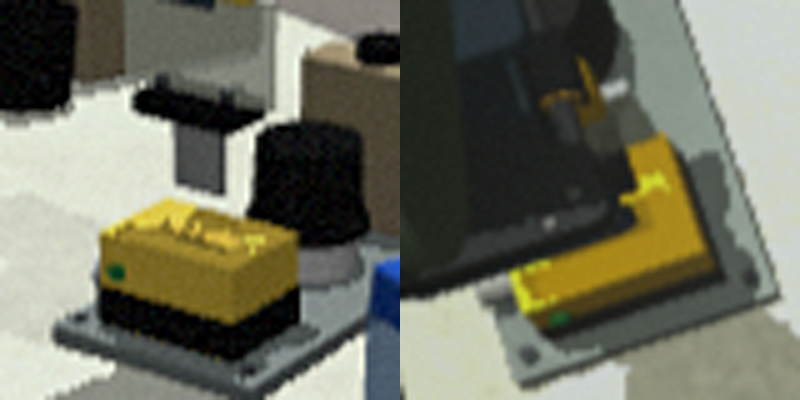

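```bash
python3 - <<'E'
from h import *
c=dict(np.load('side3.npz')); f=lambda q:np.array(q)/5+[248,110]
t=onplane(c,f([[175,187],[224,195]]),.089); s=onplane(c,f([[98,235],[172,198],[298,228],[228,262]]),.065)
a=np.radians(19.2); n=np.array([np.cos(a),np.sin(a)])*.0025
print('tongue',t.round(4)[:,:2],'mid+half thickness',t.mean(0)[:2]+n)
print('switch',s.round(4)[:,:2],s.mean(0))
E
```

```text
tongue [[0.5343 0.1522]
 [0.5487 0.1288]] mid+half thickness [0.54383023 0.14131795]
switch [[0.4977 0.1696]
 [0.5581 0.1902]
 [0.5887 0.1179]
 [0.5325 0.1027]] [0.5442361 0.1451243 0.065    ]
```

Tongue and slot agree to within 1–4 mm and the funnel allows ±10, so I'll nudge +2 mm in y and lower gently, watching the force.

Call:
send_rows:
  targets: [-0.0005,0.002,-0.008,0,0.01,0,0,-0.008,0,0.01,0,0,-0.006,0,0.01,0,0,-0.005,0,0.01,0,0,-0.005,0,0.01,0,0,-0.004,0,0.01,0,0,0,0,0.01]

```text
t: 8.07
eef_pos: [0.5438, 0.1492, 0.1528]
eef_rot: [0.986, 0.167, -0.001, 0.0]
ft_force: [-0.6, -0.6, -2.5]
gripper_width: 0.0197
```

The tongue end is 14 mm below the mouth with no contact force, so it is inside the slot. Continuing down.

Call:
send_rows:
  targets: [0,0,-0.005,0,0.01,0,0,-0.005,0,0.01,0,0,-0.005,0,0.01,0,0,-0.004,0,0.01,0,0,-0.003,0,0.01,0,0,0,0,0.01,0,0,0,0,0.01]

```text
t: 8.65
eef_pos: [0.5443, 0.1493, 0.1318]
eef_rot: [0.986, 0.167, -0.0, 0.0]
ft_force: [0.2, -0.1, -2.8]
gripper_width: 0.0196
```

Call:
send_rows:
  targets: [0,0,-0.002,0,0.01,0,0,-0.001,0,0.01,0,0,0,0,0.01,0,0,0,0,0.01]

```text
t: 8.98
eef_pos: [0.5444, 0.1494, 0.129]
eef_rot: [0.986, 0.167, 0.0, -0.0]
ft_force: [-0.7, -0.3, -2.1]
gripper_width: 0.02
```

Call:
send_rows:
  targets: [0,0,-0.001,0,0.01,0,0,-0.001,0,0.01,0,0,0,0,0.01,0,0,0,0,0.01]

```text
t: 9.32
eef_pos: [0.5446, 0.1494, 0.1271]
eef_rot: [0.986, 0.167, 0.0, -0.0]
ft_force: [-0.1, -0.1, -1.4]
gripper_width: 0.0198
```

Call:
send_rows:
  targets: [0,0,-0.001,0,0.01,0,0,0,0,0.01,0,0,0,0,0.01]

```text
t: 9.57
eef_pos: [0.5446, 0.1494, 0.1271]
eef_rot: [0.986, 0.167, 0.001, -0.0]
ft_force: [-1.8, -0.4, 5.7]
gripper_width: 0.0198
```

Force is +5.7 N and the height has stopped changing, so the shoulder is on the switch top. Letting go and withdrawing straight up.

Call:
send_rows:
  targets: [0,0,0,0,0.03,0,0,0,0,0.045,0,0,0,0,0.05,0,0,0,0,0.05,0,0,0,0,0.05]

```text
t: 9.98
eef_pos: [0.5444, 0.1493, 0.1258]
eef_rot: [0.986, 0.167, -0.0, 0.0]
ft_force: [0.7, -0.1, 0.2]
gripper_width: 0.049
```

Call:
send_rows:
  targets: [0,0,0.01,0,0.05,0,0,0.015,0,0.05,0,0,0.02,0,0.05,0,0,0.02,0,0.05,0,0,0.02,0,0.05,0,0,0.02,0,0.05,-0.02,-0.02,0.02,0,0.05,-0.03,-0.03,0,0,0.05,-0.03,-0.03,0,0,0.05,-0.03,-0.03,0,0,0.05,0,0,0,0,0.05,0,0,0,0,0.05]

```text
t: 10.98
eef_pos: [0.4351, 0.0401, 0.2522]
eef_rot: [0.986, 0.166, 0.001, 0.0]
ft_force: [-1.0, -0.4, 0.3]
gripper_width: 0.0498
```

```bash
python3 - <<'E'
from bench import arm
from h import *
a=[]
for n,(x,y) in(('side',(310,150)),('top',(250,160))):
    c=arm.camera(n); np.savez(n+'4.npz',**c); x0,y0=x-60,y-60
    a.append(cv2.resize(c['image'][y0:y0+120,x0:x0+120,::-1],(400,400),interpolation=cv2.INTER_CUBIC))
    for g,lo,hi in (('blue',(105,120,40),(125,255,255)),):
        o=dict(np.load(n+'0.npz'))
        for q in(o,c):
            m=cv2.inRange(cv2.cvtColor(q['image'],cv2.COLOR_RGB2HSV),lo,hi)
            w=m[140:200,295:352]; print(n,g,np.argwhere(w>0).mean(0),(w>0).sum())
    m=yellow(c); k,L,st,ce=cv2.connectedComponentsWithStats(m.astype(np.uint8))
    for i in range(1,k):
        if st[i,4]>60: v,u=np.nonzero(L==i); uv=np.c_[u,v]; print(n,ce[i],st[i], 'as bar top z.155',onplane(c,[uv.mean(0)],.15 if n=='top' else .142).round(4),rect(onplane(c,uv,.155)))
cv2.imwrite('pics/end.png',cv2.convertScaleAbs(np.hstack(a),alpha=1.5))
s=arm.sense(); print(s['t'],s['eef_pos'],s['ft_force'],s['gripper_width'])
E
```

```text
side blue [33.49625935 39.92269327] 401
side blue [33.52853598 39.89081886] 403
side [286.39642857 127.18214286] [274 120  26  16 280] as bar top z.155 [[0.5441 0.1504 0.142 ]] (array([522.9, 118.9]), array([ 61.3, 112.1]), np.float32(56.6))
side [287.78285714 163.6552381 ] [268 154  40  21 525] as bar top z.155 [[ 0.4153 -0.0393  0.142 ]] (array([395.9, -61.7]), array([79.6, 94.5]), np.float32(50.5))
top blue [35.67986799 32.69966997] 303
top blue [35.79742765 32.54983923] 311
11.0833 [0.43690938 0.0412873  0.25179422] [-0.35915113  0.41636583 -0.45045728] 0.04986933404200373
```

View pics/end.png

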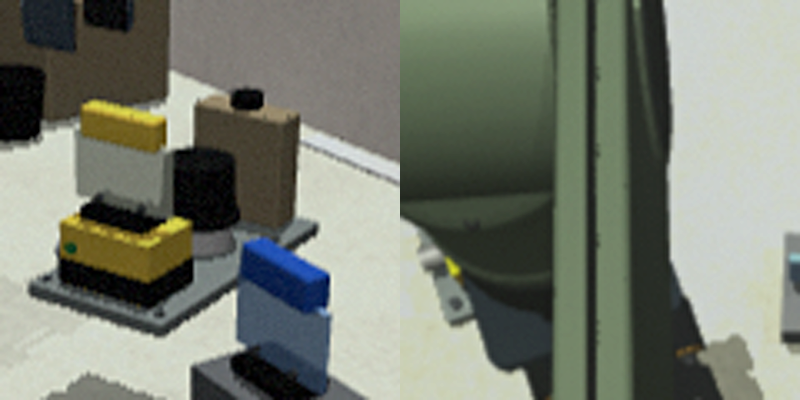

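The side view shows the guard upright with its shoulder on the switch top. The bar centre is at (544,150) mm, the blue guard hasn't moved and the gripper is clear. Handing in.

```bash
python3 -c "
from bench import arm
print(arm.hand_in())"
```

```text
the job is handed in; nothing more can be done
None
```

I lifted the yellow-gripped guard straight out of its parking block and put its tongue down into the switch slot while still holding it. Once it was home I let go, withdrew and handed the job in at about 11 s of the 38 s allowed. No verdict is reported.

**What the last checks showed:**
- **Fully home:** the descent stopped with 5.7 N of upward force at the height expected for the shoulder resting on the switch top. The final side view shows the guard upright and seated.
- **Centred:** the bar centre measured (544, 150) mm, within about 3 mm of the slot at (544.5, 147.5) mm.
- **Blue guard:** its position in both views is unchanged to a fraction of a pixel.
- **Gripper:** open and clear of everything, with no contact force beyond sensor noise.

**What disagreed or couldn't be checked:**
- **Camera disagreement:** the top and side views differed by about 4 mm in y for the parked guard's bar. This was well within the funnel's margin, and I felt no side contact during insertion.
- **Top view blocked:** the arm hid the switch in the final top picture. The seated position therefore rests on the side view alone, and I did not re-measure the guard's alignment with the slot after release.

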